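# Clamp a glued-up plywood block in the screw press

## Robot

A 6-joint arm with a two-finger parallel gripper is mounted at the origin on the work surface. World frame = base frame: x ahead of the robot, y to its left, z up, the work surface at z = 0. Lengths are in mm, angles in rad, forces in N, time in s.
With the tool pointing down it reaches from about 350 to 975 mm from the base axis. Payload 7.1 kg.
Tool frame: the origin (TCP) lies midway between the tips of the shut fingers; the grasp point (between the pads) lies 19 mm behind it; z points along the fingers, x is the direction in which the jaws open and shut, and the axes are right-handed (so a half turn about z gives the same grasp; the last joint's range is limited). The gripper opens to 88 mm and grips with 3 to 60 N. Pads are 20 mm wide; open, the fingers measure 115 mm over their backs; the gripper's body (75 mm by 178 mm) begins 61 mm behind the grasp point.
Start: joints at [-1.186, 0.423, 1.63, -0, 1.089, -0.019], TCP at [245.588, -574.71, 222.675] pointing down, gripper open.
Joint ranges: [-3, 3], [-0.9, 2.11], [0.09, 2.58], [-1.31, 4.45], [0.11, 2.69], [-2.54, 2.54]. Speed limits (rad/s): [2.39, 2.39, 3.01, 3.14, 3.14, 3.14].

## Interface

Orientations are given as a rotation vector (axis times angle).
In Python, from workcell import telemetry, imaging, ticket gives the robot as it stands.
- The arm moves only by the tool jog_arm, never from a script. Its arguments are lists of equal length, an entry for each row: "travel": the shift along the world's x, y, z in units of 400 mm (1.0 is 400 mm), a list of three; "dr": the turn, a rotation vector about the world's x, y, z in units of 90 degrees (1.0 is 90 degrees), a list of three. In form: {"travel": [[tx, ty, tz], ...], "dr": [[wx, wy, wz], ...]}. A call has exactly 10 rows; each row is the pose to reach, as a shift and turn from the pose measured when the call began; what a row does not reach only later rows make up. A row lasts 1/10 s, in which the tool goes at most 50 mm and 8.59 degrees, less where a joint would pass 70% of its speed; a pose out of reach is approached as far as the arm can. A call with a number of a shift or a turn outside -1 to 1 is refused whole. A call with a gripper value outside its range is refused whole. "hand" is the opening, from -1 (shut) to 1 (fully open), set as the call begins (left out, the last holds). The fingers move at their own pace and stop on an object; the grip force is fixed at half the most. Time passes only in rows, so rows that repeat a pose let the fingers close, or fill a call up. It gives the time, the measured TCP pose, the force and the opening at its end, in the units of the state.
- telemetry.get_obs(): the state, without advancing time (a new reading comes with each control period).
- imaging.get_image(name): name is "side" or "top" or "wrist"; returns a dict with "pixels" (480x640x3 uint8, red, green, blue), "range_z" (480x640 float32, mm along the optical axis (not along the pixel's ray), 0 where there is no reading), "fx", "fy", "cx", "cy" (pixels), "extrinsics" (4x4, takes a point from world to camera coordinates). Camera axes: x right, y down, z forward; pixel columns grow to the right and rows downward; lengths in mm; the calibration is good to about 2 mm. The wrist camera is an equidistant fisheye: a pixel r from the principal point sees the ray r / f radians off the axis. A picture is of the moment at which its call begins.
- ticket.close_job(): hands the job in, once; it reports no verdict.
The state is a dict: "t": time; "qpos": joint angles; "qvel": joint speeds; "joint_torque": joint torques, N m; "ee_pos": TCP position; "orientation": TCP orientation; "ft_force": force on the tool from outside, world axes, zero at the start; "moment": the same for the moment, N m; "width": finger opening in mm.
Only numpy, scipy, OpenCV 4.12 (cv2) and the standard library are available. Lean on these libraries where they do the work, as an engineer would, in place of code of your own. Each camera call takes 0.05 s, during which the arm holds its last target. There are 200 camera calls.

## Task

Push the glued-up plywood block gently along its lane until its far end is fully home against the press's fence, then turn the handwheel counter-clockwise by its crank handle, following it as it rises, until the rising platen clamps the block snugly against the upper jaw - firm, but not crushed. Let go of the handle and leave the glue jar, the mallet and the offcuts where they are.

Things in the scene. Friction and masses are not known exactly. Their poses are not given: they have to be found in the camera images.
- press: Grey cast screw press fixed to the bench, base 290 x 110 x 20 mm. Origin on the bench under the fence's front face. Its +x axis points along the block lane from the open end to the fence and on to the screw (within 20 degrees of the robot's left); z up. The lane is two rails, x = -165 to 0 mm, tops at z = 50 mm, with 10 mm high lips at the sides, 70 mm apart.
- fence (a point): Middle of the fence's front face, the end of the lane (press x = 0), 70 mm above the bench; fence 12 mm thick, top at 92 mm. The upper jaw, a plate 20 mm thick and 125 mm wide, covers press x = -50 to +38 mm; its underside is 8 to 18 mm above the top of the block lying on the rails, different each time and not measured.
- block: Loose laminated plywood block, 120 mm long (its x axis, along the lane), 60 wide, 36 high, 0.24 kg. Origin at the centre of its underside. Lies on the rails, 25 to 45 mm short of the fence. Home: its far end face against the fence, so its origin at press x = -60 mm; its near 70 mm then stick out from under the jaw.
- block_end (a point): Centre of the block's near end face (-x end, 60 mm wide, 36 high), the face to push on.
- platen: Dark tongue with a springy rubber facing, 85 x 26 mm, between the rails (press x = -90 to -5 mm). Only moves up and down; its top is 36 mm above its origin and starts 8 to 14 mm below the rail tops. It lifts the block and presses it against the jaw; the facing gives 1 mm per 30 N. About 100 N is snug; under 50 N is loose; over 160 N crushes the block.
- wheel (a joint): Turn of the handwheel, rad, 0 to 12, counter-clockwise from above; starts at 0 to 1.5. Rises 24 mm a turn (3.82 mm per rad) and stays where left. Turning freely it drags with 8 to 9 N at the handle (a paused hand reads 4 to 10 N). Once the block meets the jaw this grows smoothly, by 0.7 N per 10 N of clamping: 13 to 15 N is snug, 18 N too much.
- hub (a point): Centre of the dark handwheel (rim 124 mm across, 12 mm thick, three spokes), on the screw axis, at the rim's mid height. The axis is vertical, at press x = 62 mm, y = 0. It rises with the wheel, from 160 mm above the bench at joint 0.
- handle (a point): Centre of the upright black crank handle on the rim: round, 22 mm diameter, 54 mm tall, spinning freely on its own pin, so it can be gripped from above and carried round without turning the hand. 54 mm from the wheel's axis, 35 mm above the hub point; the rim's top is 29 mm below this centre.
- glue: Bystander: closed glue jar, 60 mm diameter, 110 mm tall, standing on the bench; origin at its foot.
- mallet: Bystander: wooden mallet lying on the bench, about 200 x 90 x 48 mm; origin under its neck.
- offcuts: Bystander: two stacked round plywood offcuts, 120 mm across, 24 mm high; origin under the centre.
Things that resemble listed ones, but are neither listed nor needed, are in the scene too. What is shaped like the block but orange is not meant.

How it is judged (in metres and radians):
On the way, in this order (a step that is already met when the one before it is completed fails the run):
1. the block is pushed home against the fence (within 4 mm) (x of block in the frame of press above -0.064 m), for 0.2 s.
2. the risen platen clamps the block against the jaw with more than 50 N, the block still home (contact force between platen and block above 50 N and x of block in the frame of press above -0.064 m), for 0.2 s.
At the end, for the whole second after the job is handed in: The block is home against the fence (within 4 mm), lifted off the rails and held at rest by the platen against the jaw with more than 50 N (all of step 2 and z of block in the frame of press above 0.054 m and linear speed of block below 0.01 m/s); the robot touches nothing.
It fails at once if the block is crushed: the platen presses it with more than 160 N (contact force between platen and block above 160 N).
It fails at once if the hand pushes the block with more than 40 N (contact force between the fingers and block above 40 N).
It fails at once if a bystander is moved more than 20 mm (distance of any of glue, mallet, offcuts from where it was at the start of the episode above 0.02 m).
It also fails if it takes over 72 s, if anything falls off the work surface, if the arm or the gripper's body presses on something with over 40 N, if the wrist force passes 120 N, or if a joint passes its speed limit or range.

## Working session

There is one attempt and no reset: what is moved stays moved. The work goes in short steps, Python scripts to look and compute and a tool call to move; the robot and the scene stay as the last step left them, time stands still between calls to the robot, and variables do not carry over. Pictures are saved under pics/ and viewed, about 8 in all and at most 12, crops included, and the job is handed in when it is done.

Besides the shell and the picture viewer there is one more tool, called after "Emit:" in YAML: its name, and indented under it one key for each argument. jog_arm: Moves the arm, as the interface text tells. Its arguments: {"type":"object","properties":{"travel":{"type":"array"},"dr":{"type":"array"},"hand":{"type":"number"}},"required":["travel","dr"]}

```bash
mkdir -p pics; cat > h.py <<'E'
import numpy as np, cv2
from workcell import telemetry, imaging, ticket
def grab(n):
    d=imaging.get_image(n); np.savez(f'/tmp/{n}.npz',**d); return d
def cloud(d):
    z=d['range_z']; v,u=np.mgrid[:480,:640]
    P=np.stack([(u-d['cx'])/d['fx']*z,(v-d['cy'])/d['fy']*z,z,np.ones_like(z)],-1)
    W=P@np.linalg.inv(d['extrinsics']).T
    W=W[...,:3]; W[z==0]=np.nan; return W
def save(d,name): cv2.imwrite('pics/'+name,d['pixels'][...,::-1])
E
python3 - <<'E'
from h import *
for n in('top','side'):
    d=grab(n); save(d,n+'1.png'); print(d['fx'],np.linalg.inv(d['extrinsics']).round(2))
print(telemetry.get_obs())
E
```

```text
555.6587565726353 [[-2.00000e-02 -9.70000e-01  2.30000e-01  3.50510e+02]
 [-1.00000e+00  2.00000e-02 -1.00000e-02  3.78500e+01]
 [ 1.00000e-02 -2.30000e-01 -9.70000e-01  1.19478e+03]
 [ 0.00000e+00  0.00000e+00  0.00000e+00  1.00000e+00]]
460.56969878404544 [[ 9.9000e-01 -6.0000e-02  1.5000e-01  4.5729e+02]
 [-1.6000e-01 -4.9000e-01  8.6000e-01 -7.6306e+02]
 [ 2.0000e-02 -8.7000e-01 -5.0000e-01  5.9428e+02]
 [ 0.0000e+00  0.0000e+00  0.0000e+00  1.0000e+00]]
{'t': 0.1, 'qpos': array([-1.18595746e+00,  4.23759957e-01,  1.63055237e+00, -2.31007261e-06,
        1.08858607e+00, -1.89964920e-02]), 'qvel': array([ 0.00026157, -0.00244218, -0.00179637, -0.00097878,  0.00093599,
        0.00193424]), 'joint_torque': array([ 6.18042959e-04, -5.45613420e+01, -2.74325216e+01,  6.45549595e-02,
        1.88900804e-02,  4.21014988e-06]), 'ee_pos': array([ 245.44305962, -574.28371135,  222.00625883]), 'orientation': array([-2.62120120e+00,  1.73039525e+00,  1.69135745e-03]), 'ft_force': array([-0.14750323,  0.00114549,  0.29230637]), 'moment': array([-0.0206542 , -0.02215431, -0.00284812]), 'width': 88.12852762904078}
```

View pics/top1.png

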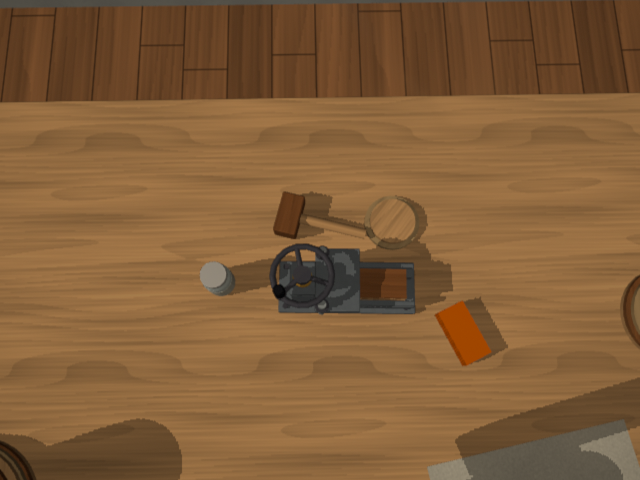

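View pics/side1.png

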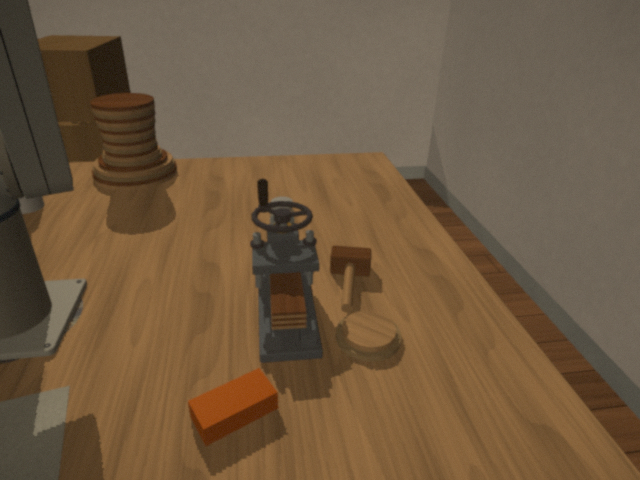

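The top view shows the wheel at about (302,275), its handle at (279,292), the jaw at (340,280) and the block at (384,283). The jar is at (217,278), and the mallet and offcuts are on the far side.

```bash
python3 - <<'E'
from h import *
d=dict(np.load('/tmp/top.npz')); W=cloud(d)
def box(u0,u1,v0,v1,zl,zh):
    w=W[v0:v1,u0:u1].reshape(-1,3); return w[(w[:,2]>zl)&(w[:,2]<zh)]
def st(n,w):
    r=cv2.minAreaRect(w[:,:2].astype(np.float32)); print(n,len(w),w.mean(0).round(1),w[:,2].std().round(1),np.array(r[0]).round(1),np.array(r[1]).round(1),round(r[2],1))
b=box(355,420,262,305,78,95); st('block',b)
st('lips',box(355,420,255,320,52,68))
j=box(315,365,240,320,100,140); print(np.histogram(j[:,2],range(100,142,4)))
h=box(262,300,275,310,185,240); st('handle',h); print(np.histogram(h[:,2],range(184,244,4)))
rim=box(262,340,238,312,155,180); st('rim',rim); print(np.histogram(rim[:,2],range(154,182,2)))
# circle fit
(c,r)=cv2.minEnclosingCircle(rim[:,:2].astype(np.float32)); print(c,r)
st('jar',box(195,240,255,300,90,125))
st('cuts',box(360,420,190,250,15,35)); st('malletA',box(270,310,185,240,20,60))
base=box(265,425,240,325,10,30); st('base',base)
for i,l in((362,264),(412,264),(362,310),(412,310)):pass
print([W[v,u].round(0) for v,u in((285,362),(285,384),(285,405),(270,384),(298,384),(292,279))])
E
```

```text
block 1365 [ 516.6 -100.8   85.1] 2.2 [ 517.2 -101.6] [93.4 60.4] 88.1
lips 531 [ 513.7 -111.8   58.6] 3.0 [ 517.5 -111.9] [109.9  88.8] 87.6
(array([   2,    5,   18,  171, 1390,  640,   85,   20,    2,    3]), array([100, 104, 108, 112, 116, 120, 124, 128, 132, 136, 140]))
handle 148 [486.4 100.4 218.6] 9.8 [487.5 101.3] [21.4 20.2] 88.8
(array([ 2,  5,  4,  2,  2,  5,  2,  5, 16, 65, 40,  0,  0,  0]), array([184, 188, 192, 196, 200, 204, 208, 212, 216, 220, 224, 228, 232,
       236, 240]))
rim 1616 [524.2  57.7 167.2] 2.8 [523.4  60.2] [122.4 121.8] 71.7
(array([  0,   3,  12,  39, 129, 360, 472, 332, 182,  74,  12,   0,   1]), array([154, 156, 158, 160, 162, 164, 166, 168, 170, 172, 174, 176, 178,
       180]))
(522.9772338867188, 62.25586700439453) 63.186153411865234
jar 581 [535.9 236.5 108.7] 3.0 [536.6 237.8] [52.3 51.2] 45.0
cuts 1652 [ 662.1 -133.5   23.1] 2.9 [ 661.2 -131.2] [115.2 113.5] 68.8
malletA 1116 [674.7  86.3  44.5] 6.4 [675.8  78.6] [72.9 92.2] 74.6
base 1330 [521.6 -36.8  18.6] 3.6 [543.2 -31.3] [290.9 160.1] 89.4
[array([513., -59.,  86.]), array([ 512., -103.,   87.]), array([ 511., -145.,   87.]), array([ 543., -105.,   84.]), array([ 487., -103.,   75.]), array([483.,  99., 225.])]
```

Emit:
jog_arm:
  travel:
    - [0.067, 0.096, 0]
    - [0.134, 0.192, 0]
    - [0.201, 0.288, 0]
    - [0.268, 0.384, 0]
    - [0.335, 0.48, -0.02]
    - [0.402, 0.576, -0.04]
    - [0.469, 0.672, -0.06]
    - [0.536, 0.768, -0.08]
    - [0.603, 0.864, -0.1]
    - [0.67, 0.96, -0.1]
  dr:
    - [0, 0, 0.08]
    - [0, 0, 0.16]
    - [0, 0, 0.24]
    - [0, 0, 0.32]
    - [0, 0, 0.4]
    - [0, 0, 0.48]
    - [0, 0, 0.56]
    - [0, 0, 0.64]
    - [0, 0, 0.72]
    - [0, 0, 0.72]
  hand: -1

```text
t: 1.1
ee_pos: [513.4, -188.2, 180.7]
orientation: [-3.14, 0.051, 0.006]
ft_force: [0.7, -0.5, -0.2]
width: 11.0
```

```bash
python3 - <<'E'
from h import *
from scipy.spatial.transform import Rotation as R
o=telemetry.get_obs(); print(o['ee_pos'],R.from_rotvec(o['orientation']).as_matrix().round(3),o['width'],o['ft_force'],o['t'])
# refine lane axis from saved side cloud + top cloud
d=dict(np.load('/tmp/side.npz')); W=cloud(d).reshape(-1,3)
T=cloud(dict(np.load('/tmp/top.npz'))).reshape(-1,3)
for n,C in(('side',W),('top',T)):
    b=C[(C[:,2]>80)&(C[:,2]<92)&(abs(C[:,0]-517)<45)&(C[:,1]>-180)&(C[:,1]<-58)]
    # edges: x range per y bin -> mid line
    ys=np.arange(-140,-60,8); m=[(np.percentile(b[abs(b[:,1]-y)<4,0],2)+np.percentile(b[abs(b[:,1]-y)<4,0],98))/2 for y in ys]
    p=np.polyfit(ys,m,1); print(n,len(b),p.round(3),np.polyval(p,61), b[:,1].min(),np.percentile(b[:,1],1))
    h=C[(C[:,2]>205)&(C[:,2]<232)&(abs(C[:,0]-487)<25)&(abs(C[:,1]-100)<25)]; print('h',len(h),h.mean(0),h[:,2].max(),(h[:,:2].min(0)+h[:,:2].max(0))/2)
E
```

```text
[ 513.38452333 -188.16686345  180.72055639] [[ 0.999 -0.032 -0.004]
 [-0.032 -0.999  0.001]
 [-0.004 -0.001 -1.   ]] 11.029653759714575 [ 0.68589975 -0.47585236 -0.17136151] 1.1
side 1129 [3.60000e-02 5.19886e+02] 522.0676887012847 -153.26277793332565 -151.4632946498861
h 119 [487.18886889  92.4393444  216.30116488] 224.52664171492353 [487.30531366  95.4996387 ]
top 1291 [4.40000e-02 5.21565e+02] 524.2437156461561 -148.00894876740193 -146.67939546264128
h 131 [487.17020596 100.81612291 221.79697561] 227.7939227619038 [487.57997573 101.21983116]
```

Emit:
jog_arm:
  travel:
    - [0, 0, -0.06]
    - [0, 0, -0.12]
    - [0, 0, -0.18]
    - [0, 0, -0.24]
    - [0, 0, -0.292]
    - [0, 0, -0.292]
    - [0, 0.01, -0.292]
    - [0, 0.02, -0.292]
    - [0, 0.03, -0.292]
    - [0, 0.04, -0.292]
  dr:
    - [0, 0, 0]
    - [0, 0, 0]
    - [0, 0, 0]
    - [0, 0, 0]
    - [0, 0, 0]
    - [0, 0, 0]
    - [0, 0, 0]
    - [0, 0, 0]
    - [0, 0, 0]
    - [0, 0, 0]

```text
t: 2.1
ee_pos: [513.9, -171.9, 64.9]
orientation: [-3.141, 0.051, 0.003]
ft_force: [-0.3, 0.0, -0.5]
width: 0.4
```

Emit:
jog_arm:
  travel:
    - [0, 0.007, 0]
    - [0, 0.014, 0]
    - [0, 0.021, 0]
    - [0.001, 0.028, 0]
    - [0.001, 0.035, 0]
    - [0.002, 0.042, 0]
    - [0.002, 0.049, 0]
    - [0.002, 0.056, 0]
    - [0.002, 0.063, 0]
    - [0.002, 0.07, 0]
  dr:
    - [0, 0, 0]
    - [0, 0, 0]
    - [0, 0, 0]
    - [0, 0, 0]
    - [0, 0, 0]
    - [0, 0, 0]
    - [0, 0, 0]
    - [0, 0, 0]
    - [0, 0, 0]
    - [0, 0, 0]

```text
t: 3.1
ee_pos: [514.8, -143.8, 64.9]
orientation: [-3.141, 0.051, 0.003]
ft_force: [-0.2, -3.3, 0.9]
width: 0.3
```

Emit:
jog_arm:
  travel:
    - [0, 0.003, 0]
    - [0, 0.006, 0]
    - [0, 0.009, 0]
    - [0, 0.012, 0]
    - [0.001, 0.015, 0]
    - [0.001, 0.017, 0]
    - [0.001, 0.019, 0]
    - [0.001, 0.021, 0]
    - [0.001, 0.023, 0]
    - [0.001, 0.025, 0]
  dr:
    - [0, 0, 0]
    - [0, 0, 0]
    - [0, 0, 0]
    - [0, 0, 0]
    - [0, 0, 0]
    - [0, 0, 0]
    - [0, 0, 0]
    - [0, 0, 0]
    - [0, 0, 0]
    - [0, 0, 0]

```text
t: 4.1
ee_pos: [515.4, -134.2, 64.9]
orientation: [3.14, -0.05, -0.002]
ft_force: [-0.0, -10.3, -1.3]
width: 0.4
```

Emit:
jog_arm:
  travel:
    - [0, 0.001, 0]
    - [0, 0.002, 0]
    - [0, 0.003, 0]
    - [0, 0.004, 0]
    - [0, 0.005, 0]
    - [0, 0.006, 0]
    - [0, 0.006, 0]
    - [0, 0.006, 0]
    - [0, 0.006, 0]
    - [0, 0.006, 0]
  dr:
    - [0, 0, 0]
    - [0, 0, 0]
    - [0, 0, 0]
    - [0, 0, 0]
    - [0, 0, 0]
    - [0, 0, 0]
    - [0, 0, 0]
    - [0, 0, 0]
    - [0, 0, 0]
    - [0, 0, 0]

```text
t: 5.1
ee_pos: [515.5, -134.1, 65.1]
orientation: [3.137, -0.048, -0.001]
ft_force: [-3.2, -18.3, -0.5]
width: 0.2
```

Emit:
jog_arm:
  travel:
    - [0, -0.02, 0]
    - [0, -0.06, 0]
    - [0, -0.1, 0.05]
    - [0, -0.12, 0.15]
    - [0, -0.12, 0.25]
    - [0, -0.12, 0.35]
    - [0, -0.12, 0.42]
    - [0, -0.12, 0.42]
    - [0, -0.12, 0.42]
    - [0, -0.12, 0.42]
  dr:
    - [0, 0, 0]
    - [0, 0, 0]
    - [0, 0, 0]
    - [0, 0, 0]
    - [0, 0, 0]
    - [0, 0, 0]
    - [0, 0, 0]
    - [0, 0, 0]
    - [0, 0, 0]
    - [0, 0, 0]

```text
t: 6.1
ee_pos: [514.5, -181.9, 231.5]
orientation: [3.139, -0.049, -0.005]
ft_force: [-0.3, -0.7, 0.1]
width: 0.7
```

```bash
python3 - <<'E'
from h import *
top=grab('top'); s=grab('side')
im=np.hstack([cv2.resize(top['pixels'][225:345,240:440],None,fx=2.4,fy=2.4*1.5), cv2.resize(s['pixels'][190:370,230:350],None,fx=2.4,fy=2.4)])[...,::-1]
cv2.imwrite('pics/c2.png',im); print(im.shape)
for n,d in(('top',top),('side',s)):
    C=cloud(d).reshape(-1,3)
    b=C[(C[:,2]>80)&(C[:,2]<92)&(abs(C[:,0]-517)<26)&(C[:,1]>-180)&(C[:,1]<-55)]
    for x in(495,510,525,540): q=b[abs(b[:,0]-x)<6,1]; print(n,x,np.sort(q)[[0,2,5]].round(1))
    l=C[(C[:,2]>50)&(C[:,2]<64)&(abs(abs(C[:,0]-515)-39)<6)&(C[:,1]<-80)]; print('lip end',np.sort(l[:,1])[:6].round(1))
    ba=C[(C[:,2]>8)&(C[:,2]<26)&(abs(C[:,0]-515)<50)&(C[:,1]<-80)]; print('base end',len(ba),np.sort(ba[:,1])[:6].round(1))
E
```

```text
(432, 768, 3)
top 495 [-119.  -118.7 -116.7]
top 510 [-119.6 -119.4 -119.2]
top 525 [-120.5 -120.  -119.7]
top 540 [-120.9 -120.6 -119.5]
lip end [-167.2 -167.1 -167.  -166.7 -164.7 -164.7]
base end 803 [-664.1 -661.6 -659.7 -659.2 -658.8 -658.6]
side 495 [-124.5 -123.7 -123. ]
side 510 [-126.  -124.6 -123.7]
side 525 [-126.2 -125.7 -124.3]
side 540 [-125.6 -125.3 -124.5]
lip end [-171.4 -170.7 -170.4 -170.4 -170.2 -170.1]
base end 1403 [-284.6 -284.3 -284.  -283.8 -283.8 -283.8]
```

View pics/c2.png

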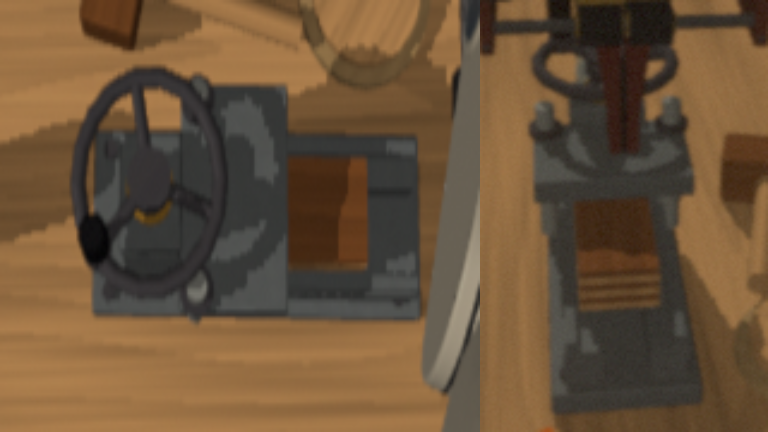

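The block is now straight and about 46 mm inside the lane's open end in both cameras. Home is 45 mm, so it counts as home. Next is the handle.

Emit:
jog_arm:
  travel:
    - [0, 0.05, 0.04]
    - [-0.01, 0.13, 0.1]
    - [-0.02, 0.21, 0.1]
    - [-0.03, 0.29, 0.1]
    - [-0.04, 0.38, 0.1]
    - [-0.05, 0.47, 0.1]
    - [-0.06, 0.56, 0.1]
    - [-0.067, 0.65, 0.1]
    - [-0.067, 0.7, 0.1]
    - [-0.067, 0.7, 0.1]
  dr:
    - [0, 0, 0]
    - [0, 0, 0]
    - [0, 0, 0]
    - [0, 0, 0]
    - [0, 0, 0]
    - [0, 0, 0]
    - [0, 0, 0]
    - [0, 0, 0]
    - [0, 0, 0]
    - [0, 0, 0]
  hand: 0.4

```text
t: 7.2
ee_pos: [487.1, 100.1, 270.2]
orientation: [3.139, -0.043, -0.009]
ft_force: [-0.7, 0.8, -0.2]
width: 61.5
```

```bash
python3 - <<'E'
from h import *
o=telemetry.get_obs(); print(o['ee_pos'],o['qpos'],o['width'])
d=grab('wrist'); save(d,'w1.png'); E=d['extrinsics']; print(d['fx'],d['cx'],d['cy'],np.linalg.inv(E).round(2))
def proj(p):
    c=E@np.append(p,1); c=c[:3]; r=np.hypot(c[0],c[1]); th=np.arctan2(r,c[2]); return (d['cx']+d['fx']*th*c[0]/r, d['cy']+d['fy']*th*c[1]/r, c[2])
for n,p in(('handletop',(487.5,99,225)),('hub',(523,60,168))): print(n,np.round(proj(p),1))
z=d['range_z']; v,u=np.mgrid[:480,:640]; du,dv=u-d['cx'],v-d['cy']; r=np.hypot(du,dv)+1e-9; th=r/d['fx']
P=np.stack([np.tan(th)*du/r*z,np.tan(th)*dv/r*z,z,np.ones_like(z)],-1); C=(P@np.linalg.inv(E).T)[...,:3][(z>0)&(th<1.2)]
def f(n,m):
    w=C[m]; print(n,len(w), w.mean(0).round(1) if len(w) else '', cv2.minEnclosingCircle(w[:,:2].astype(np.float32)) if len(w) else '', w[:,2].max() if len(w) else '')
f('handle',(abs(C[:,0]-487)<25)&(abs(C[:,1]-99)<25)&(C[:,2]>218)&(C[:,2]<232))
f('rim',(np.hypot(C[:,0]-523,C[:,1]-60)<75)&(C[:,2]>163)&(C[:,2]<172))
f('jaw',(np.hypot(C[:,0]-523,C[:,1]+25)<60)&(C[:,2]>105)&(C[:,2]<130))
E
```

```text
[487.11128564 100.12926625 270.24436416] [ 1.79724101e-01  1.79094639e-01  1.85645016e+00 -1.65182799e-03
  1.11211678e+00  2.08076846e-01] 61.523449957045955
371.64829954431775 319.89221567815827 237.1765674509912 [[ 1.0000e+00 -2.0000e-02 -1.0000e-02  4.9148e+02]
 [-3.0000e-02 -9.6000e-01 -2.7000e-01  1.7347e+02]
 [-1.0000e-02  2.7000e-01 -9.6000e-01  4.3298e+02]
 [ 0.0000e+00  0.0000e+00  0.0000e+00  1.0000e+00]]
handletop [318.6 264.2 220.4]
hub [366.5 285.5 285.3]
handle 1010 [490.1 102.  224.6] ((490.2397155761719, 100.6611557006836), 11.253059387207031) 227.72246821666627
rim 6151 [522.6  68.6 168.4] ((524.30615234375, 62.14005661010742), 62.44719314575195) 171.9997608891693
jaw 2103 [507.9   2.9 121. ] ((506.0466613769531, -5.077505111694336), 46.1088752746582) 127.73060667171768
```

View pics/w1.png

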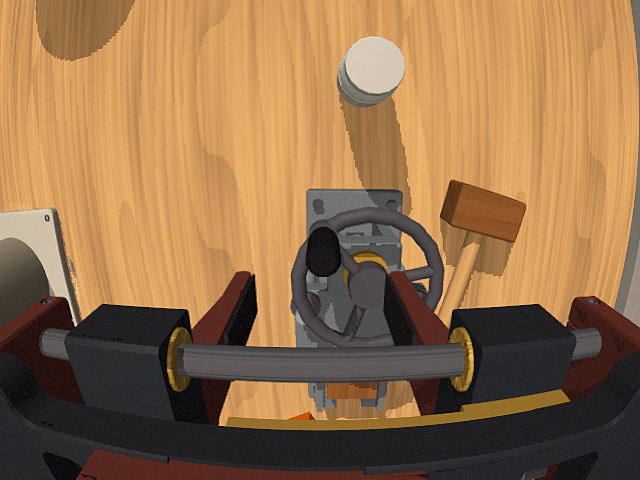

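The wrist view shows the handle at (322,250), between the open fingers, and the hub at (366,287). I'll descend and grip.

Emit:
jog_arm:
  travel:
    - [0.005, 0, -0.05]
    - [0.005, 0.001, -0.1]
    - [0.005, 0.001, -0.15]
    - [0.005, 0.001, -0.2]
    - [0.005, 0.001, -0.217]
    - [0.005, 0.001, -0.217]
    - [0.005, 0.001, -0.217]
    - [0.005, 0.001, -0.217]
    - [0.005, 0.001, -0.217]
    - [0.005, 0.001, -0.217]
  dr:
    - [0, 0, 0]
    - [0, 0, 0]
    - [0, 0, 0]
    - [0, 0, 0]
    - [0, 0, 0]
    - [0, 0, 0]
    - [0, 0, 0]
    - [0, 0, 0]
    - [0, 0, 0]
    - [0, 0, 0]

```text
t: 8.25
ee_pos: [489.5, 99.4, 184.1]
orientation: [3.138, -0.044, -0.007]
ft_force: [-0.1, 0.4, 0.0]
width: 61.4
```

Emit:
jog_arm:
  travel:
    - [0, 0, 0]
    - [0, 0, 0]
    - [0, 0, 0]
    - [0, 0, 0]
    - [0, 0, 0]
    - [0, 0, 0]
    - [0, 0, 0]
    - [0, 0, 0]
    - [0, 0, 0]
    - [0, 0, 0]
  dr:
    - [0, 0, 0]
    - [0, 0, 0]
    - [0, 0, 0]
    - [0, 0, 0]
    - [0, 0, 0]
    - [0, 0, 0]
    - [0, 0, 0]
    - [0, 0, 0]
    - [0, 0, 0]
    - [0, 0, 0]
  hand: -1

```text
t: 9.25
ee_pos: [488.8, 99.4, 184.0]
orientation: [3.138, -0.044, -0.009]
ft_force: [-4.8, 1.7, 5.0]
width: 21.4
```

```bash
cat > w.py <<'E'
import sys,json,os
from h import *
from scipy.optimize import least_squares
o=telemetry.get_obs(); p=o['ee_pos']; F=o['ft_force']
L=json.load(open('log.json')) if os.path.exists('log.json') else []
L.append(list(p)); json.dump(L,open('log.json','w'))
C=np.array([524.3,59.0]); A=np.array(L)[:,:2]
if len(A)>=3:  # circle of known radius, weak prior on centre
    C=least_squares(lambda c:np.r_[np.hypot(*(A-c).T)-54,(c-[524.3,59])*.3],C).x
r=p[:2]-C; a=np.arctan2(r[1],r[0]); t=np.array([-np.sin(a),np.cos(a)]); n=r/np.hypot(*r)
print('t',round(o['t'],2),'p',p.round(1),'C',C.round(1),'R',np.hypot(*r).round(1),'ang',round(a,3),'drag',-(F[:2]@t).round(1),'rad',(F[:2]@n).round(1),'Fz',F[2].round(1),'w',round(o['width'],1))
d=float(sys.argv[1]); rows=[]
for k in range(1,11):
    b=a+d*k/10; q=C+54*np.array([np.cos(b),np.sin(b)])-p[:2]
    rows.append([round(q[0]/400,3),round(q[1]/400,3),round(3.82*d*k/10/400,3)])
print(rows)
E
python3 w.py 0.6
```

```text
t 9.25 p [488.8  99.4 184. ] C [524.3  59. ] R 53.8 ang 2.292 drag -2.4 rad 4.4 Fz 5.0 w 21.4
[[np.float64(-0.006), np.float64(-0.005), 0.001], [np.float64(-0.012), np.float64(-0.011), 0.001], [np.float64(-0.017), np.float64(-0.017), 0.002], [np.float64(-0.022), np.float64(-0.024), 0.002], [np.float64(-0.026), np.float64(-0.03), 0.003], [np.float64(-0.03), np.float64(-0.037), 0.003], [np.float64(-0.034), np.float64(-0.045), 0.004], [np.float64(-0.037), np.float64(-0.052), 0.005], [np.float64(-0.04), np.float64(-0.06), 0.005], [np.float64(-0.042), np.float64(-0.068), 0.006]]
```

Emit:
jog_arm:
  travel:
    - [-0.006, -0.005, 0.001]
    - [-0.012, -0.011, 0.001]
    - [-0.017, -0.017, 0.002]
    - [-0.022, -0.024, 0.002]
    - [-0.026, -0.03, 0.003]
    - [-0.03, -0.037, 0.003]
    - [-0.034, -0.045, 0.004]
    - [-0.037, -0.052, 0.005]
    - [-0.04, -0.06, 0.005]
    - [-0.042, -0.068, 0.006]
  dr:
    - [0, 0, 0]
    - [0, 0, 0]
    - [0, 0, 0]
    - [0, 0, 0]
    - [0, 0, 0]
    - [0, 0, 0]
    - [0, 0, 0]
    - [0, 0, 0]
    - [0, 0, 0]
    - [0, 0, 0]

```text
t: 10.25
ee_pos: [472.2, 73.7, 186.4]
orientation: [-3.141, 0.045, 0.008]
ft_force: [-3.6, 10.5, -1.4]
width: 21.2
```

```bash
sed -i 's/rows.append(\[round(q\[0\]\/400,3),round(q\[1\]\/400,3)/rows.append([round(float(q[0])\/400,3),round(float(q[1])\/400,3)/' w.py; python3 w.py 1.0
```

```text
t 10.25 p [472.2  73.7 186.4] C [524.3  59. ] R 54.1 ang 2.867 drag 9.1 rad 6.3 Fz -1.4 w 21.2
[[-0.003, -0.013, 0.001], [-0.004, -0.027, 0.002], [-0.005, -0.04, 0.003], [-0.004, -0.054, 0.004], [-0.001, -0.067, 0.005], [0.002, -0.08, 0.006], [0.007, -0.092, 0.007], [0.013, -0.104, 0.008], [0.021, -0.116, 0.009], [0.029, -0.126, 0.01]]
```

Emit:
jog_arm:
  travel:
    - [-0.003, -0.013, 0.001]
    - [-0.004, -0.027, 0.002]
    - [-0.005, -0.04, 0.003]
    - [-0.004, -0.054, 0.004]
    - [-0.001, -0.067, 0.005]
    - [0.002, -0.08, 0.006]
    - [0.007, -0.092, 0.007]
    - [0.013, -0.104, 0.008]
    - [0.021, -0.116, 0.009]
    - [0.029, -0.126, 0.01]
  dr:
    - [0, 0, 0]
    - [0, 0, 0]
    - [0, 0, 0]
    - [0, 0, 0]
    - [0, 0, 0]
    - [0, 0, 0]
    - [0, 0, 0]
    - [0, 0, 0]
    - [0, 0, 0]
    - [0, 0, 0]

```text
t: 11.25
ee_pos: [482.1, 24.0, 190.0]
orientation: [-3.14, 0.046, 0.014]
ft_force: [-7.0, 7.5, 4.8]
width: 21.2
```

```bash
python3 w.py 1.2
```

```text
t 11.25 p [482.1  24.  190. ] C [523.9  58.3] R 54.1 ang -2.453 drag 10.2 rad 0.6 Fz 4.8 w 21.2
[[0.011, -0.012, 0.001], [0.024, -0.022, 0.002], [0.037, -0.031, 0.003], [0.052, -0.038, 0.005], [0.067, -0.044, 0.006], [0.083, -0.047, 0.007], [0.099, -0.049, 0.008], [0.115, -0.049, 0.009], [0.131, -0.046, 0.01], [0.147, -0.042, 0.011]]
```

Emit:
jog_arm:
  travel:
    - [0.011, -0.012, 0.001]
    - [0.024, -0.022, 0.002]
    - [0.037, -0.031, 0.003]
    - [0.052, -0.038, 0.005]
    - [0.067, -0.044, 0.006]
    - [0.083, -0.047, 0.007]
    - [0.099, -0.049, 0.008]
    - [0.115, -0.049, 0.009]
    - [0.131, -0.046, 0.01]
    - [0.147, -0.042, 0.011]
  dr:
    - [0, 0, 0]
    - [0, 0, 0]
    - [0, 0, 0]
    - [0, 0, 0]
    - [0, 0, 0]
    - [0, 0, 0]
    - [0, 0, 0]
    - [0, 0, 0]
    - [0, 0, 0]
    - [0, 0, 0]

```text
t: 12.25
ee_pos: [539.2, 6.5, 194.4]
orientation: [-3.141, 0.046, 0.02]
ft_force: [-10.6, -1.7, 10.2]
width: 21.3
```

```bash
python3 w.py 1.2
```

```text
t 12.25 p [539.2   6.5 194.4] C [523.9  58.3] R 54.0 ang -1.283 drag 10.7 rad -1.4 Fz 10.2 w 21.3
[[0.015, 0.006, 0.001], [0.03, 0.013, 0.002], [0.043, 0.022, 0.003], [0.055, 0.032, 0.005], [0.066, 0.044, 0.006], [0.076, 0.057, 0.007], [0.084, 0.072, 0.008], [0.09, 0.087, 0.009], [0.094, 0.102, 0.01], [0.096, 0.118, 0.011]]
```

Emit:
jog_arm:
  travel:
    - [0.015, 0.006, 0.003]
    - [0.03, 0.013, 0.004]
    - [0.043, 0.022, 0.005]
    - [0.055, 0.032, 0.007]
    - [0.066, 0.044, 0.008]
    - [0.076, 0.057, 0.009]
    - [0.084, 0.072, 0.01]
    - [0.09, 0.087, 0.011]
    - [0.094, 0.102, 0.012]
    - [0.096, 0.118, 0.013]
  dr:
    - [0, 0, 0]
    - [0, 0, 0]
    - [0, 0, 0]
    - [0, 0, 0]
    - [0, 0, 0]
    - [0, 0, 0]
    - [0, 0, 0]
    - [0, 0, 0]
    - [0, 0, 0]
    - [0, 0, 0]

```text
t: 13.25
ee_pos: [577.4, 51.7, 198.9]
orientation: [3.138, -0.045, -0.021]
ft_force: [-1.6, -10.3, -0.9]
width: 21.2
```

```bash
python3 w.py 0.8; python3 - <<'E'
from h import *
d=grab('top')
C=cloud(d).reshape(-1,3)
b=C[(C[:,2]>70)&(C[:,2]<115)&(abs(C[:,0]-517)<24)&(C[:,1]>-116)&(C[:,1]<-60)]
o=cloud(dict(np.load('/tmp/top.npz'))).reshape(-1,3); b0=o[(o[:,2]>70)&(o[:,2]<115)&(abs(o[:,0]-517)<24)&(o[:,1]>-116)&(o[:,1]<-60)]
j=lambda C:np.median(C[(abs(C[:,0]-500)<15)&(C[:,1]>-45)&(C[:,1]<-20),2])
print(np.median(b[:,2]),np.median(b0[:,2]),len(b),j(o))
E
```

```text
t 13.25 p [577.4  51.7 198.9] C [523.9  58.3] R 53.9 ang -0.124 drag 10.4 rad -0.3 Fz -0.9 w 21.2
[[0.001, 0.011, 0.001], [0.001, 0.022, 0.002], [0.0, 0.032, 0.002], [-0.001, 0.043, 0.003], [-0.004, 0.053, 0.004], [-0.007, 0.064, 0.005], [-0.011, 0.074, 0.005], [-0.016, 0.083, 0.006], [-0.022, 0.092, 0.007], [-0.028, 0.101, 0.008]]
88.63579270058972 88.63579270058972 633 nan
  return _methods._mean(a, axis=axis, dtype=dtype,
  ret = ret.dtype.type(ret / rcount)
```

Emit:
jog_arm:
  travel:
    - [0.001, 0.011, 0.001]
    - [0.001, 0.022, 0.002]
    - [0, 0.032, 0.003]
    - [-0.001, 0.043, 0.004]
    - [-0.004, 0.053, 0.005]
    - [-0.007, 0.064, 0.006]
    - [-0.011, 0.074, 0.006]
    - [-0.016, 0.083, 0.007]
    - [-0.022, 0.092, 0.008]
    - [-0.028, 0.101, 0.009]
  dr:
    - [0, 0, 0]
    - [0, 0, 0]
    - [0, 0, 0]
    - [0, 0, 0]
    - [0, 0, 0]
    - [0, 0, 0]
    - [0, 0, 0]
    - [0, 0, 0]
    - [0, 0, 0]
    - [0, 0, 0]

```text
t: 14.3
ee_pos: [567.1, 90.7, 201.9]
orientation: [3.135, -0.044, -0.018]
ft_force: [2.4, -10.0, -5.8]
width: 21.1
```

```bash
cat > b.py <<'E'
from h import *
C=cloud(grab('top')).reshape(-1,3)
b=C[(C[:,2]>70)&(C[:,2]<113)&(abs(C[:,0]-517)<24)&(C[:,1]>-116)&(C[:,1]<-60)]
e=C[(C[:,2]>82)&(C[:,2]<113)&(abs(C[:,0]-517)<24)&(C[:,1]>-160)&(C[:,1]<-60)]
j=C[(abs(C[:,0]-520)<45)&(C[:,1]>-46)&(C[:,1]<-8)&(C[:,2]>105)&(C[:,2]<135)]
print('block top',np.median(b[:,2]).round(1),'near end',np.sort(e[:,1])[[2,10,20]].round(1),'jaw top',len(j),np.median(j[:,2]) if len(j) else '')
E
python3 w.py 0.8; python3 b.py
```

```text
t 14.3 p [567.1  90.7 201.9] C [523.9  58.3] R 54.0 ang 0.643 drag 9.5 rad -4.1 Fz -5.8 w 21.1
[[-0.007, 0.008, 0.001], [-0.014, 0.016, 0.002], [-0.022, 0.023, 0.002], [-0.031, 0.03, 0.003], [-0.04, 0.036, 0.004], [-0.05, 0.041, 0.005], [-0.06, 0.045, 0.005], [-0.07, 0.048, 0.006], [-0.08, 0.051, 0.007], [-0.091, 0.053, 0.008]]
block top 91.7 near end [-120.7 -120.  -119.1] jaw top 892 118.8068099659937
```

Emit:
jog_arm:
  travel:
    - [-0.007, 0.008, 0.001]
    - [-0.014, 0.016, 0.002]
    - [-0.022, 0.023, 0.002]
    - [-0.031, 0.03, 0.003]
    - [-0.04, 0.036, 0.004]
    - [-0.05, 0.041, 0.005]
    - [-0.06, 0.045, 0.005]
    - [-0.07, 0.048, 0.006]
    - [-0.08, 0.051, 0.007]
    - [-0.091, 0.053, 0.008]
  dr:
    - [0, 0, 0]
    - [0, 0, 0]
    - [0, 0, 0]
    - [0, 0, 0]
    - [0, 0, 0]
    - [0, 0, 0]
    - [0, 0, 0]
    - [0, 0, 0]
    - [0, 0, 0]
    - [0, 0, 0]

```text
t: 15.35
ee_pos: [533.0, 111.5, 204.9]
orientation: [3.134, -0.043, -0.009]
ft_force: [8.1, -4.9, -9.7]
width: 21.2
```

```bash
python3 w.py 0.6; python3 b.py
```

```text
t 15.35 p [533.  111.5 204.9] C [523.9  58.3] R 54.0 ang 1.402 drag 8.8 rad -3.4 Fz -9.7 w 21.2
[[-0.008, 0.001, 0.001], [-0.016, 0.002, 0.001], [-0.024, 0.002, 0.002], [-0.032, 0.002, 0.002], [-0.04, 0.001, 0.003], [-0.048, -0.0, 0.003], [-0.056, -0.002, 0.004], [-0.064, -0.004, 0.005], [-0.072, -0.007, 0.005], [-0.079, -0.01, 0.006]]
block top 94.4 near end [-121.5 -120.9 -119.6] jaw top 887 118.96882966344356
```

Emit:
jog_arm:
  travel:
    - [-0.008, 0.001, 0]
    - [-0.016, 0.002, 0]
    - [-0.024, 0.002, 0]
    - [-0.032, 0.002, 0]
    - [-0.04, 0.001, 0]
    - [-0.048, 0, 0.001]
    - [-0.056, -0.002, 0.001]
    - [-0.064, -0.004, 0.002]
    - [-0.072, -0.007, 0.003]
    - [-0.079, -0.01, 0.004]
  dr:
    - [0, 0, 0]
    - [0, 0, 0]
    - [0, 0, 0]
    - [0, 0, 0]
    - [0, 0, 0]
    - [0, 0, 0]
    - [0, 0, 0]
    - [0, 0, 0]
    - [0, 0, 0]
    - [0, 0, 0]

```text
t: 16.4
ee_pos: [503.9, 108.4, 207.0]
orientation: [3.136, -0.044, 0.001]
ft_force: [8.2, 3.2, -7.4]
width: 21.1
```

```bash
python3 w.py 0.4; python3 b.py
```

```text
t 16.4 p [503.9 108.4 207. ] C [523.9  58.3] R 53.9 ang 1.951 drag 8.8 rad -0.1 Fz -7.4 w 21.1
[[-0.005, -0.002, 0.0], [-0.01, -0.004, 0.001], [-0.015, -0.007, 0.001], [-0.019, -0.009, 0.002], [-0.024, -0.012, 0.002], [-0.028, -0.015, 0.002], [-0.033, -0.019, 0.003], [-0.037, -0.022, 0.003], [-0.041, -0.026, 0.003], [-0.045, -0.029, 0.004]]
block top 96.3 near end [-121.1 -120.4 -119.4] jaw top 889 118.93616970607104
```

Emit:
jog_arm:
  travel:
    - [-0.005, -0.002, 0]
    - [-0.01, -0.004, 0]
    - [-0.015, -0.007, 0]
    - [-0.019, -0.009, 0]
    - [-0.024, -0.012, 0]
    - [-0.028, -0.015, 0]
    - [-0.033, -0.019, 0.001]
    - [-0.037, -0.022, 0.001]
    - [-0.041, -0.026, 0.001]
    - [-0.045, -0.029, 0.002]
  dr:
    - [0, 0, 0]
    - [0, 0, 0]
    - [0, 0, 0]
    - [0, 0, 0]
    - [0, 0, 0]
    - [0, 0, 0]
    - [0, 0, 0]
    - [0, 0, 0]
    - [0, 0, 0]
    - [0, 0, 0]

```text
t: 17.45
ee_pos: [487.7, 98.3, 208.3]
orientation: [3.139, -0.044, 0.009]
ft_force: [5.7, 8.2, -3.9]
width: 20.9
```

```bash
python3 w.py 0.4; python3 b.py
```

```text
t 17.45 p [487.7  98.3 208.3] C [523.9  58.3] R 53.9 ang 2.306 drag 9.7 rad 2.3 Fz -3.9 w 20.9
[[-0.004, -0.004, 0.0], [-0.008, -0.007, 0.001], [-0.011, -0.011, 0.001], [-0.015, -0.016, 0.002], [-0.018, -0.02, 0.002], [-0.021, -0.024, 0.002], [-0.024, -0.029, 0.003], [-0.027, -0.033, 0.003], [-0.03, -0.038, 0.003], [-0.032, -0.043, 0.004]]
block top 97.7 near end [-121.1 -120.1 -119.2] jaw top 888 118.9584674032352
```

Emit:
jog_arm:
  travel:
    - [-0.004, -0.004, 0]
    - [-0.008, -0.007, 0]
    - [-0.011, -0.011, 0.001]
    - [-0.015, -0.016, 0.001]
    - [-0.018, -0.02, 0.001]
    - [-0.021, -0.024, 0.002]
    - [-0.024, -0.029, 0.002]
    - [-0.027, -0.033, 0.002]
    - [-0.03, -0.038, 0.003]
    - [-0.032, -0.043, 0.003]
  dr:
    - [0, 0, 0]
    - [0, 0, 0]
    - [0, 0, 0]
    - [0, 0, 0]
    - [0, 0, 0]
    - [0, 0, 0]
    - [0, 0, 0]
    - [0, 0, 0]
    - [0, 0, 0]
    - [0, 0, 0]

```text
t: 18.5
ee_pos: [475.7, 82.6, 209.7]
orientation: [-3.14, 0.045, -0.012]
ft_force: [-0.0, 11.2, 0.1]
width: 21.2
```

```bash
python3 w.py 0.4; python3 b.py
```

```text
t 18.5 p [475.7  82.6 209.7] C [523.9  58.3] R 54.0 ang 2.675 drag 10.0 rad 5.1 Fz 0.1 w 21.2
[[-0.002, -0.005, 0.0], [-0.005, -0.01, 0.001], [-0.007, -0.015, 0.001], [-0.008, -0.02, 0.002], [-0.01, -0.025, 0.002], [-0.011, -0.03, 0.002], [-0.012, -0.036, 0.003], [-0.013, -0.041, 0.003], [-0.014, -0.046, 0.003], [-0.014, -0.052, 0.004]]
block top 98.9 near end [-121.  -119.7 -119. ] jaw top 888 118.95080429140194
```

Emit:
jog_arm:
  travel:
    - [-0.002, -0.005, 0]
    - [-0.005, -0.01, 0.001]
    - [-0.007, -0.015, 0.001]
    - [-0.008, -0.02, 0.002]
    - [-0.01, -0.025, 0.002]
    - [-0.011, -0.03, 0.002]
    - [-0.012, -0.036, 0.003]
    - [-0.013, -0.041, 0.003]
    - [-0.014, -0.046, 0.003]
    - [-0.014, -0.052, 0.004]
  dr:
    - [0, 0, 0]
    - [0, 0, 0]
    - [0, 0, 0]
    - [0, 0, 0]
    - [0, 0, 0]
    - [0, 0, 0]
    - [0, 0, 0]
    - [0, 0, 0]
    - [0, 0, 0]
    - [0, 0, 0]

```text
t: 19.55
ee_pos: [470.1, 63.5, 211.1]
orientation: [-3.136, 0.047, -0.012]
ft_force: [0.3, 12.4, -2.9]
width: 21.4
```

```bash
python3 w.py 0.3; python3 b.py
```

```text
t 19.55 p [470.1  63.5 211.1] C [523.9  58.3] R 54.0 ang 3.045 drag 12.3 rad 0.9 Fz -2.9 w 21.4
[[-0.0, -0.004, 0.0], [-0.0, -0.008, 0.001], [-0.001, -0.012, 0.001], [-0.0, -0.016, 0.001], [-0.0, -0.02, 0.001], [-0.0, -0.024, 0.002], [0.0, -0.028, 0.002], [0.001, -0.032, 0.002], [0.002, -0.036, 0.003], [0.002, -0.04, 0.003]]
block top 98.8 near end [-120.8 -120.1 -119.1] jaw top 399 118.80975330132969
```

Emit:
jog_arm:
  travel:
    - [0, -0.004, 0]
    - [0, -0.008, 0.001]
    - [0, -0.012, 0.001]
    - [0, -0.016, 0.001]
    - [0, -0.02, 0.001]
    - [0, -0.024, 0.002]
    - [0, -0.028, 0.002]
    - [0.001, -0.032, 0.002]
    - [0.002, -0.036, 0.003]
    - [0.002, -0.04, 0.003]
  dr:
    - [0, 0, 0]
    - [0, 0, 0]
    - [0, 0, 0]
    - [0, 0, 0]
    - [0, 0, 0]
    - [0, 0, 0]
    - [0, 0, 0]
    - [0, 0, 0]
    - [0, 0, 0]
    - [0, 0, 0]

```text
t: 20.6
ee_pos: [470.4, 49.4, 212.0]
orientation: [-3.132, 0.048, -0.011]
ft_force: [-2.5, 14.9, 0.5]
width: 21.3
```

```bash
python3 w.py 0.15; python3 b.py
```

```text
t 20.6 p [470.4  49.4 212. ] C [523.9  58.3] R 54.2 ang -2.977 drag 15.1 rad 0.1 Fz 0.5 w 21.3
[[0.001, -0.002, 0.0], [0.001, -0.004, 0.0], [0.002, -0.006, 0.0], [0.002, -0.008, 0.001], [0.002, -0.01, 0.001], [0.003, -0.012, 0.001], [0.003, -0.014, 0.001], [0.004, -0.016, 0.001], [0.005, -0.018, 0.001], [0.005, -0.02, 0.001]]
block top 98.9 near end [-120.9 -120.2 -119. ] jaw top 1 118.78561619079869
```

Emit:
jog_arm:
  travel:
    - [0, 0, 0]
    - [0, 0, 0]
    - [0, 0, 0]
    - [0, 0, 0]
    - [0, 0, 0]
    - [0, 0, 0]
    - [0, 0, 0]
    - [0, 0, 0]
    - [0, 0, 0]
    - [0, 0, 0]
  dr:
    - [0, 0, 0]
    - [0, 0, 0]
    - [0, 0, 0]
    - [0, 0, 0]
    - [0, 0, 0]
    - [0, 0, 0]
    - [0, 0, 0]
    - [0, 0, 0]
    - [0, 0, 0]
    - [0, 0, 0]
  hand: 0.2

```text
t: 21.65
ee_pos: [470.5, 49.2, 212.0]
orientation: [-3.132, 0.048, -0.011]
ft_force: [-0.1, 0.5, -0.4]
width: 52.3
```

Emit:
jog_arm:
  travel:
    - [0, 0, 0.03]
    - [0, 0, 0.07]
    - [0, 0, 0.12]
    - [0, 0, 0.18]
    - [0, 0, 0.24]
    - [0, 0, 0.3]
    - [0, 0, 0.3]
    - [-0.05, 0, 0.3]
    - [-0.1, 0, 0.3]
    - [-0.1, 0, 0.3]
  dr:
    - [0, 0, 0]
    - [0, 0, 0]
    - [0, 0, 0]
    - [0, 0, 0]
    - [0, 0, 0]
    - [0, 0, 0]
    - [0, 0, 0]
    - [0, 0, 0]
    - [0, 0, 0]
    - [0, 0, 0]

```text
t: 22.65
ee_pos: [428.2, 49.2, 331.5]
orientation: [-3.132, 0.048, -0.008]
ft_force: [-0.4, -0.3, -0.2]
width: 52.8
```

```bash
python3 b.py; python3 - <<'E'
from h import *
t=dict(np.load('/tmp/top.npz')); s=grab('side')
cv2.imwrite('pics/end.png',np.hstack([cv2.resize(t['pixels'][170:350,190:450],None,fx=1.6,fy=2),cv2.resize(s['pixels'][170:350,200:380],None,fx=2,fy=2)])[...,::-1])
C=cloud(t).reshape(-1,3)
h=C[(C[:,2]>225)&(C[:,2]<262)&(np.hypot(C[:,0]-470,C[:,1]-50)<22)]; print('handle',len(h),h.mean(0).round(1) if len(h) else '')
for n,x,y,z0,z1,R in(('jar',536.6,237.8,95,125,45),('cuts',661.2,-131.2,15,35,75)):
    w=C[(np.hypot(C[:,0]-x,C[:,1]-y)<R)&(C[:,2]>z0)&(C[:,2]<z1)]; print(n,w.mean(0).round(1))
print(telemetry.get_obs()['ft_force'],telemetry.get_obs()['t'])
E
```

```text
block top 99.0 near end [-120.6 -120.1 -119. ] jaw top 0 
handle 0 
jar [536.  236.7 109. ]
cuts [ 662.2 -132.8   23. ]
[ 0.21018851 -0.36219253  0.52061471] 22.75
```

View pics/end.png

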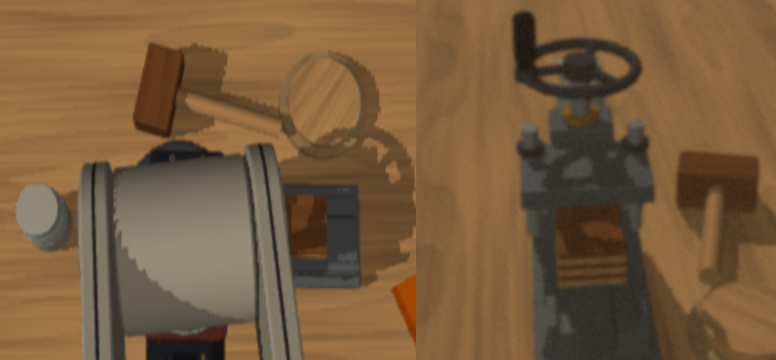

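The pictures show the block lifted up to the jaw, the hand clear of the raised wheel with its handle at (525,45), and the jar, mallet and offcuts where they were. Handing in.

```bash
python3 -c "
from workcell import ticket
print(ticket.close_job())"
```

```text
the job is handed in; nothing more can be done
None
```

The block is home against the fence and clamped under the upper jaw. I handed the job in at about 23 s, and no verdict was reported.

- **Push:** I pushed the block about 27 mm until it stopped at the fence. The hand force reached about 18 N, against a limit of 40 N. Both cameras put the near end about 46 mm inside the lane's open end, and home is 45 mm.
- **Clamping:** I gripped the crank handle and turned the wheel about 7.3 rad counter-clockwise, following it up. The block stopped rising when its top reached the jaw underside, about 99 mm above the bench. I stopped at 15.1 N of drag on the handle.
- **Clamp force:** I estimate 77–87 N, from the drag and from the rise after contact. I could not measure it directly. The drag is at the top of the 13–15 N snug range, while the estimate is a little under the 100 N target. Both are inside the 50–160 N limits.
- **Last checks:** After I let go, the block was still lifted and home, and the hand read about zero force. The measured positions of the jar and offcuts had not changed beyond camera error, and the mallet looked unmoved.
- **Disagreement and failed check:** The two fixed cameras differ by 4–5 mm along the lane, so I judged "home" from distances within each picture. The arm hid the handle from the top camera at the end, so I checked it only in the side picture.

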